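Clear the cake turntable and set the radius gauge

ROBOT

A 6-joint arm with a two-finger parallel gripper is mounted at the origin on a cart in front of the work surface, level with it; the furniture and walls round the work are solid. World frame = base frame: x ahead of the robot, y to its left, z up, the work surface at z = 0. Lengths are in mm, angles in rad, forces in N, time in s.
With the tool pointing down it reaches from about 350 to 775 mm from the base axis. Payload 7.3 kg.
Tool frame: the origin (TCP) lies midway between the tips of the shut fingers; the grasp point (between the pads) lies 19 mm behind it; z points along the fingers, y is the line along which they close (so a half turn about z gives the same grasp; the last joint's range is limited). The gripper opens to 92 mm and grips with 3 to 60 N. Pads are 19 mm wide; open, the fingers measure 130 mm over their backs; the gripper's body (75 mm by 190 mm) begins 47 mm behind the grasp point.
Start: joints at [-1.369, 0.342, 1.524, -0, 1.275, -0.146], TCP at [178.959, -493.577, 226.741] pointing down, gripper open.
Joint ranges: [-2.53, 2.53], [-0.77, 2.02], [0.04, 2.7], [-1, 4.14], [0.28, 2.66], [-3.11, 3.11]. Speed limits (rad/s): [2.57, 2.57, 3.14, 3.14, 3.14, 3.14].

INTERFACE

Orientations are given as a unit quaternion [x, y, z, w].
In Python, from plant import * gives the robot as it stands.
- The arm moves only by the tool apply_moves, never from a script. Its argument "series" is one flat list of numbers, 6 for each row, row after row: the shift along the tool's x, y, z each as a share of 0.02 m, from -1 to 1, then the turn, a rotation vector about the tool's x, y, z each as a share of 8 degrees, from -1 to 1. In form: [dx, dy, dz, wx, wy, wz, dx, dy, dz, wx, wy, wz, ...]. A call has 1 to 12 rows; each row shifts and turns the commanded pose from where the row before left it, along the tool's axes as they then stand; what a row does not reach is not made up. A row lasts 1/8 s, in which the tool goes at most 62.5 mm and 10.7 degrees, less where a joint would pass 70% of its speed; a pose out of reach is approached as far as the arm can. A call with a number of a shift or a turn outside -1 to 1 is refused whole. A call with a gripper value outside its range is refused whole. "hand" is the closure, from 0 (fully open) to 1 (shut), set as the call begins (left out, the last holds). The fingers move at their own pace and stop on an object; "newtons" is the grip in N (left out, the last holds). Time passes only in rows, so rows that do not move let the fingers close. It gives the time, the measured TCP pose, the force, the opening and the grip force at its end, in the units of the state.
- sense(): the state, without advancing time (a new reading comes with each control period).
- read_camera(name): name is "scene" or "top" or "wrist"; returns the picture (420x560x3 uint8, red, green, blue); there is no depth.
- camera_model(name): a dict with "fx", "fy", "cx", "cy" (pixels), "R" (3x3) and "t" (3): a world point X has camera coordinates R X + t; the wrist camera has in their place "tool_from_camera" (4x4, takes a point from camera to tool coordinates, whose origin is the TCP and whose axes are the flange's). Camera axes: x right, y down, z forward; pixel columns grow to the right and rows downward; lengths in mm; the calibration is good to about 2 mm. The wrist camera is an equidistant fisheye: a pixel r from the principal point sees the ray r / f radians off the axis. A picture is of the moment at which its call begins: read the wrist's pose just before it. camera_model takes no time and is no camera call.
- hand_in(): hands the job in; it is judged then, once.
The state is a dict: "time": time; "qpos": joint angles; "dq": joint speeds; "tau": joint torques, N m; "position": TCP position; "tcp_rot": TCP orientation; "ft_force": force on the tool from outside, world axes, zero at the start; "wrist_torque": the same for the moment, N m; "grip_width": finger opening in mm; "gripper_force": force on a finger pad.
Only numpy, scipy, OpenCV 4.12 (cv2) and the standard library are available. Lean on these libraries where they do the work, as an engineer would, in place of code of your own. Each camera call takes 0.05 s, during which the arm holds its last target. There are 200 camera calls.

TASK

A spice jar has tipped over on the cake turntable and is in the way of the radius gauge: lift it off and lay it down on its side, not dropped, in the shallow wooden tray. Then squeeze in the lock button on the side of the gauge's head, draw the telescoping arm out over the turntable until its second wide scale line stands at the mouth of the sleeve, and finish while still holding the head there with the button squeezed in. Leave the other things where they are.

Things in the scene. Friction and masses are not known exactly. Their poses are not given: they have to be found in the camera images.
- turntable: Cake turntable, fixed foot of dark steel carrying a freely spinning aluminium plate of radius 95 mm; origin at the centre of the foot's underside, z up. The plate's floor is 50 mm above the origin, its rim 6 mm higher and 4 mm thick. It stands on the worktop between tray and gauge.
- jar: The tipped spice jar (glass, dark cap), lying on its side on the turntable: a cylinder 41 mm in diameter and 105 mm long, 110 g (varies by a third). Origin at the centre of its bottom end; its own z axis runs along its length to the cap, level while it lies. It can roll a little and the plate turns under it.
- jar_mid (a point): Middle of the jar on its axis, 52.5 mm from its bottom end; axes as the jar's.
- tray: Shallow wooden tray, fixed, open on top: outside 160 mm along its x, 120 mm along its y, 20 mm high, walls and floor 5 mm thick. Origin at the centre of its underside. It stands to the left of the turntable, empty.
- gauge: Radius gauge, fixed to the worktop, right of the turntable: dark foot plate 90 x 130 mm, post, and a level square aluminium sleeve (24 mm) whose top is 112 mm above the origin (underside of the foot). The arm slides out along the gauge's own +y axis, towards and over the turntable.
- gauge_arm (a joint): How far the telescoping arm is drawn out of its sleeve, in m (0 to 0.13; grows outwards). It reads s when the scale line s stands at the sleeve's mouth; the second wide line is at 0.100. A light spring (0.4 to 1.5 N) pulls it back in; with the lock button out a pawl locks it at every 10 mm line (1.5 mm play either way). Starts locked near 0.01, 0.02 or 0.03.
- head_grip (a point): Point to grip on the arm's black head: middle of the head, at the height of the lock button, 17 mm below the head's top. The head is a block 22 mm wide along the gauge's x, 30 mm along y, its top 145 mm above the worktop; a steel stylus points down from it. x and y axes as the gauge's. It moves with the arm: its y distance from the sleeve's mouth is 30 mm + the arm's joint value.
- lock_button (a joint): Lock button's travel: 0 out, 0.005 fully in; frees the arm beyond 0.003. Spring 4 N at the start to 7 N fully in. Grip the head across the gauge's x, one finger on the button, the other on the plain far side. Squeezing presses it in and frees the arm; letting go locks it. Width over head and button 29 mm out, 24 mm in; the middle of the pressed-in width lies 1 mm from head_grip towards -x.
- sleeve_mouth (a point): Middle of the top edge of the tube at the mouth of the sleeve (black collar), where the scale is read; fixed, axes as the gauge's.
- wide_mark_2 (a point): The second wide scale line on top of the 14 mm steel tube, 100 mm back from the scale's zero; hidden in the sleeve at the start. Thin lines come every 10 mm, lines across the whole width at 50 and 100 mm.
- spice_jar_a: Upright spice jar, 41 mm across, 105 mm high, right of the gauge; bystander. Origin under its centre.
- spice_jar_b: Another upright spice jar, same size, right of the gauge; bystander. Origin under its centre.
- timer: Round kitchen timer, 61 mm across, 54 mm high, in front of the gauge; bystander. Origin under its centre.
- matchbox: Matchbox 37 x 56 x 15 mm behind the gauge; bystander. Origin under its centre.
- tea_light: Tea light, 38 mm across, 15 mm high, at the front edge of the worktop; bystander. Origin under its centre.
- button_face (a point): Centre of the outer face of the lock button, a round steel push button 20 mm in diameter on the head's side that looks to the gauge's own -x (to the robot), at head_grip's height. It stands 7 mm proud of the head when out, 2 mm when in.

How it is judged:
By the outcome, as a careful person would: the job done as asked, in the order asked, and still so for the second after the job is handed in, while the arm keeps its last pose, push and grip.
It also fails if it takes over 51 s, if anything falls off the work surface, if the arm or the gripper's body presses on something with over 40 N, if the wrist force passes 120 N, or if a joint passes its speed limit or range.

## Working session

There is one attempt and no reset: what is moved stays moved. The work goes in short steps, Python scripts to look and compute and a tool call to move; the robot and the scene stay as the last step left them, time stands still between calls to the robot, and variables do not carry over. Pictures are saved under pics/ and viewed, at most 10 in all, crops included, and the job is handed in when it is done.

Besides the shell and the picture viewer there is one more tool, called after "Call:" as name(argument=value, ...), one argument or row to a line, values as JSON. apply_moves: Moves the arm, as the interface text tells. Shift numbers are shares of 0.02 m and turn numbers shares of 8 degrees, none past 1 either way. Its arguments: {"type":"object","properties":{"series":{"type":"array"},"hand":{"type":"number"},"newtons":{"type":"number"}},"required":["series"]}

```bash
mkdir -p pics; ls; python3 - <<'E'
from plant import *
import cv2
s=sense();print({k:(v if not hasattr(v,'tolist') else v.tolist()) for k,v in s.items()})
for n in("scene","top"):
    cv2.imwrite(f"pics/{n}0.png",read_camera(n)[:,:,::-1]);
for n in("scene","top","wrist"):print(n,camera_model(n))
E
```

```text
pics
{'time': 0.0, 'qpos': [-1.3689648545086255, 0.34272047095659997, 1.5250617798786816, -3.633086986607159e-05, 1.2754022930910687, -0.14602456808369257], 'dq': [0.0013507036884276955, 0.0008564107131811906, -0.0017665679889727062, 0.0010455620940299183, -0.0009234783882257481, 0.0013016272437185983], 'tau': [-0.0006541665061376989, -43.12352657318115, -24.421852827072144, 0.0718268402852118, 0.056181413820013404, -0.00011201783991054981], 'position': [178.8745019039003, -493.12902485348513, 226.03051948865235], 'tcp_rot': [0.9849113837956032, 0.17305759804002366, -3.95744000958621e-05, -0.0007951504980723671], 'ft_force': [0.2504404338909736, -0.6051838865988863, 0.15427513995935008], 'wrist_torque': [0.027370549044169606, 0.011238067293097892, 0.01450912719174733], 'gripper_force': 0.0, 'grip_width': 92.06813629925932}
scene {'fx': 420.4163251301355, 'fy': 420.4163251301355, 'cx': 284.4276265415353, 'cy': 216.7213566760323, 'R': array([[-0.80023693, -0.59944773,  0.01683112],
       [-0.42332799,  0.54480007, -0.72386898],
       [ 0.42475202, -0.58639177, -0.68973213]]), 't': array([425.24045994, 306.46565078, 961.16076177])}
top {'fx': 420.31128457193984, 'fy': 420.31128457193984, 'cx': 276.6443976380576, 'cy': 207.00786570024738, 'R': array([[ 0.01038217, -0.99985368,  0.01359489],
       [-0.98925744, -0.0122528 , -0.14566946],
       [ 0.14581472, -0.01193648, -0.9892399 ]]), 't': array([ -19.19419641,  527.83381884, 1085.20126053])}
wrist {'fx': 325.19226210127806, 'fy': 325.19226210127806, 'cx': 275.93690382959545, 'cy': 214.82391246216855, 'tool_from_camera': array([[ 8.05391617e-04, -9.62042373e-01, -2.72898925e-01,
         7.35973692e+01],
       [ 9.99999456e-01,  5.93878342e-04,  8.57662041e-04,
        -5.02838469e-01],
       [-6.63038464e-04, -2.72899468e-01,  9.62042328e-01,
        -1.58483176e+02],
       [ 0.00000000e+00,  0.00000000e+00,  0.00000000e+00,
         1.00000000e+00]])}
```

View pics/top0.png

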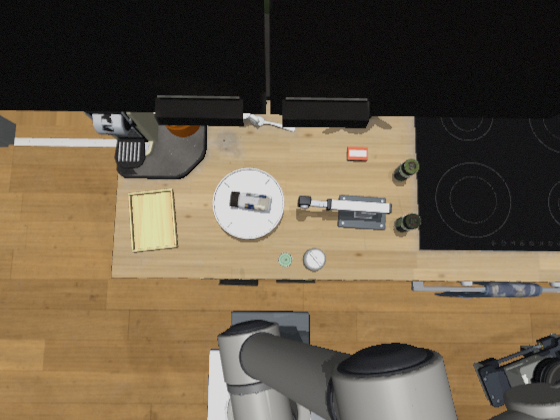

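View pics/scene0.png

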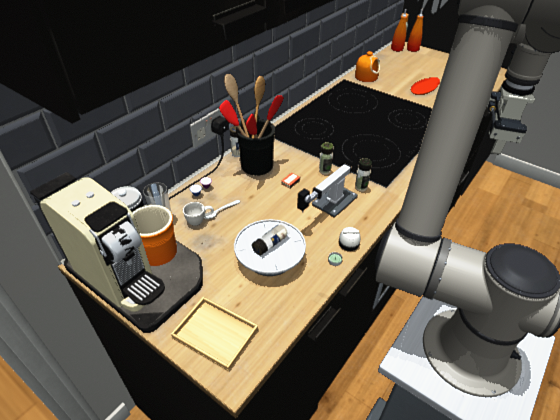

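The top view shows the turntable at about (249,204), with the jar on it: cap at (235,200), bottom at (271,203). The tray is at (153,220), the gauge head at (305,202) and the sleeve runs from about (328,205) to (390,208). Next I'll take the measurements.

```bash
cat > h.py <<'E'
import numpy as np, cv2
from plant import *
from scipy.spatial.transform import Rotation as Ro
def ray(n,u,v,pose=None):
    m=camera_model(n)
    if n=="wrist":
        a,b=u-m["cx"],v-m["cy"];r=np.hypot(a,b);t=r/m["fx"]
        d=np.array([a/r*np.sin(t),b/r*np.sin(t),np.cos(t)]) if r>0 else np.array([0,0,1.])
        T=m["tool_from_camera"];p,q=pose;A=Ro.from_quat(q).as_matrix()
        return np.array(p)+A@T[:3,3],A@T[:3,:3]@d
    d=np.array([(u-m["cx"])/m["fx"],(v-m["cy"])/m["fy"],1.])
    return -m["R"].T@m["t"],m["R"].T@d
def onz(n,u,v,z,pose=None):
    o,d=ray(n,u,v,pose);return o+d*(z-o[2])/d[2]
def meet(r1,r2):
    (o1,d1),(o2,d2)=r1,r2
    s=np.linalg.lstsq(np.c_[d1,-d2],o2-o1,rcond=None)[0]
    a,b=o1+s[0]*d1,o2+s[1]*d2
    return (a+b)/2,np.linalg.norm(a-b)
def wrist(name):
    s=sense();im=read_camera("wrist")[:,:,::-1];cv2.imwrite(f"pics/{name}.png",im)
    np.save(f"pics/{name}.npy",np.r_[s["position"],s["tcp_rot"]]);return im,(s["position"],s["tcp_rot"])
E
python3 - <<'E'
import cv2,numpy as np
a=cv2.imread("pics/top0.png")[150:290,115:435]
a=cv2.resize(a,None,fx=2.5,fy=2.5,interpolation=cv2.INTER_CUBIC)
b=cv2.imread("pics/scene0.png")[135:285,225:385]
b=cv2.resize(b,None,fx=1.6,fy=1.6,interpolation=cv2.INTER_CUBIC)
o=np.zeros((600,800,3),np.uint8);o[:350,:]=a;o[355:595,:256]=b
cv2.imwrite("pics/c0.png",o)
E
```

```text
(no output)
```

View pics/c0.png

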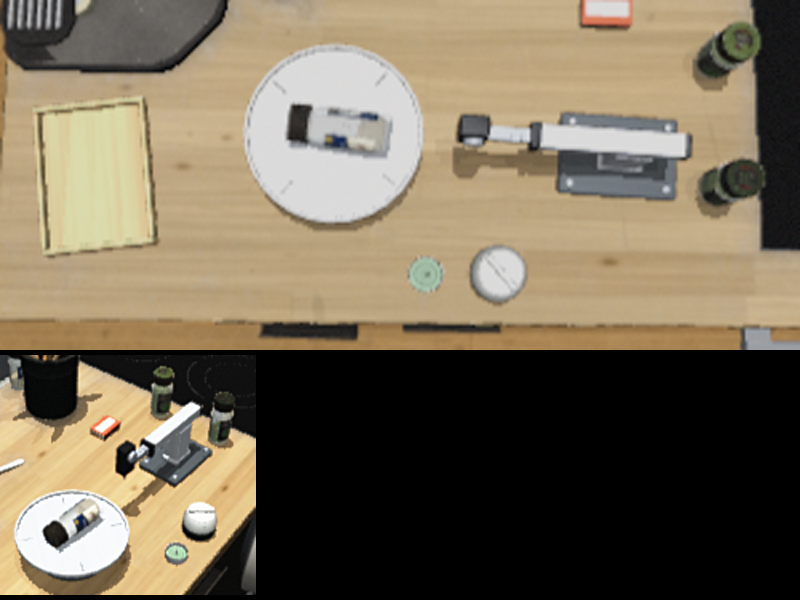

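The crop shows:
- **Jar:** from the cap at (289,123) to the bottom at (389,136), in crop pixels.
- **Tray corners:** (35,102), (146,96), (157,244), (45,254).
- **Gauge:** head at about (474,127), collar at about (535,135), sleeve end at (690,146).

```bash
python3 - <<'E'
from h import *
np.set_printoptions(precision=1,suppress=True)
f=lambda x,y,z:onz("top",115+x/2.5,150+y/2.5,z)
print("plate",f(334,133,56))
a,b=f(289,123,70.5),f(389,136,70.5);print("jar cap",a,"bot",b,np.linalg.norm(a-b),(a+b)/2,np.degrees(np.arctan2(*(a-b)[[1,0]])))
t=[f(x,y,20) for x,y in((35,102),(146,96),(157,244),(45,254))];print("tray",np.array(t),np.mean(t,0))
print("head",f(474,124,145));m=f(535,135,112);e=f(690,146,112);print("sleeve",m,e,np.degrees(np.arctan2(*(m-e)[[1,0]])))
for n,x,y,z in(("timer",499,273,54),("tea",426,274,15),("jarA",742,40,105),("jarB",745,176,105),("match",607,10,15)):print(n,f(x,y,z))
E
```

```text
plate [534.7  61.   56. ]
jar cap [542.4 107.2  70.5] bot [530.    3.   70.5] 104.9291548331778 [536.2  55.1  70.5] 83.2211681277193
tray [[570.4 388.9  20. ]
 [578.6 268.8  20. ]
 [417.9 249.6  20. ]
 [405.9 368.2  20. ]] [493.2 318.9  20. ]
head [531.4 -79.6 145. ]
sleeve [ 526.5 -143.4  112. ] [ 517.2 -298.9  112. ] 86.60949764494478
timer [ 390.2 -112.9   54. ]
tea [389.2 -38.4  15. ]
jarA [ 628.8 -357.7  105. ]
jarB [ 488.5 -355.6  105. ]
match [ 683.8 -238.4   15. ]
```

Call:
apply_moves(
  series=[0, 0, 0, 0, 0, -1, 0, 0, 0, 0, 0, -1, 0, 0, 0, 0, 0, -1, 0, 0, 0, 0, 0, -1, 0, 0, 0, 0, 0, -1, 0, 0, 0, 0, 0, -1, 0, 0, 0, 0, 0, -1, 0, 0, 0, 0, 0, -0.91, 0.98, 0.48, 0, 0, 0, 0, 0.98, 0.48, 0, 0, 0, 0, 0.98, 0.48, 0, 0, 0, 0, 0.98, 0.48, 0, 0, 0, 0],
  hand=0,
)

```text
time: 1.6
position: [227.4, -418.6, 226.9]
tcp_rot: [0.748, 0.664, -0.0, 0.0]
ft_force: [-0.1, 0.2, 0.0]
grip_width: 91.9
gripper_force: 0.0
```

Call:
apply_moves(
  series=[0.98, 0.48, 0, 0, 0, 0, 0.98, 0.48, 0, 0, 0, 0, 0.98, 0.48, 0, 0, 0, 0, 0.98, 0.48, 0, 0, 0, 0, 0.98, 0.48, 0, 0, 0, 0, 0.98, 0.48, 0, 0, 0, 0, 0.98, 0.48, 0, 0, 0, 0, 0.98, 0.48, 0, 0, 0, 0, 0.98, 0.48, 0, 0, 0, 0, 0.98, 0.48, 0, 0, 0, 0, 0.98, 0.48, 0, 0, 0, 0, 0.98, 0.48, 0, 0, 0, 0],
)

```text
time: 3.1
position: [369.0, -198.9, 226.8]
tcp_rot: [0.748, 0.664, 0.0, 0.0]
ft_force: [0.7, 0.3, -0.7]
grip_width: 92.0
gripper_force: 0.0
```

Call:
apply_moves(
  series=[0.98, 0.48, 0, 0, 0, 0, 0.98, 0.48, 0, 0, 0, 0, 0.98, 0.48, 0, 0, 0, 0, 0.98, 0.48, 0, 0, 0, 0, 0.98, 0.48, 0, 0, 0, 0, 0.98, 0.48, 0, 0, 0, 0, 0.98, 0.48, 0, 0, 0, 0, 0.98, 0.48, 0, 0, 0, 0, 0.98, 0.48, 0, 0, 0, 0],
)

```text
time: 4.22
position: [475.3, -33.9, 226.8]
tcp_rot: [0.748, 0.664, 0.0, 0.0]
ft_force: [-0.2, -0.5, 0.0]
grip_width: 91.6
gripper_force: 0.0
```

```bash
python3 - <<'E'
from h import *
im,p=wrist("w1");print(p)
E
```

```text
(array([475.29914911, -33.90797995, 226.77058517]), array([7.47725544e-01, 6.64007909e-01, 1.51940718e-05, 9.16163586e-05]))
```

View pics/w1.png

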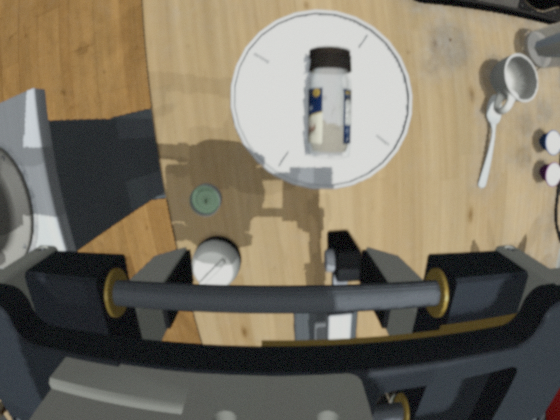

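The wrist view shows the jar from the cap end at (330,48) to the bottom at (326,154), and the gauge head at about (344,250), partly hidden.

```bash
python3 - <<'E'
from h import *
np.set_printoptions(precision=1,suppress=True)
d=np.load("pics/w1.npy");p=(d[:3],d[3:])
a,b=onz("wrist",330,48,72,p),onz("wrist",326,154,72,p)
print(a,b,np.linalg.norm(a-b),(a+b)/2,np.degrees(np.arctan2(*(a-b)[[1,0]])))
print("plate",onz("wrist",321,98,56,p)); print("head",onz("wrist",344,240,145,p))
E
```

```text
[544.4 109.8  72. ] [528.9   6.3  72. ] 104.67741989248482 [536.7  58.   72. ] 81.50698945015164
plate [532.1  62.   56. ]
head [527.5 -55.4 145. ]
```

Call:
apply_moves(
  series=[0.97, 0.5, 0, 0, 0, 0.1, 0.97, 0.5, 0.5, 0, 0, 0, 0.97, 0.5, 0.5, 0, 0, 0, 0.97, 0.5, 0.5, 0, 0, 0, 0.97, 0.5, 0.5, 0, 0, 0, 0, 0, 1, 0, 0, 0, 0, 0, 1, 0, 0, 0, 0, 0, 1, 0, 0, 0, 0, 0, 1, 0, 0, 0, 0, 0, 1, 0, 0, 0, 0, 0, 1, 0, 0, 0, 0, 0, 0.4, 0, 0, 0],
)

```text
time: 5.78
position: [536.9, 54.7, 57.3]
tcp_rot: [0.752, 0.659, -0.001, -0.001]
ft_force: [0.2, 0.4, 0.7]
grip_width: 91.8
gripper_force: 0.0
```

Call:
apply_moves(
  series=[0, 0, 0.2, 0, 0, 0, 0, 0, 0, 0, 0, 0],
)

```text
time: 6.02
position: [537.6, 54.4, 54.9]
tcp_rot: [0.752, 0.659, 0.0, 0.0]
ft_force: [0.3, 0.5, 0.1]
grip_width: 91.8
gripper_force: 0.0
```

Call:
apply_moves(
  series=[0, 0, 0, 0, 0, 0, 0, 0, 0, 0, 0, 0, 0, 0, 0, 0, 0, 0, 0, 0, 0, 0, 0, 0, 0, 0, 0, 0, 0, 0, 0, 0, 0, 0, 0, 0],
  hand=1,
  newtons=15,
)

```text
time: 6.78
position: [537.3, 54.3, 54.6]
tcp_rot: [0.752, 0.659, -0.0, -0.0]
ft_force: [0.0, 0.1, -0.6]
grip_width: 40.4
gripper_force: 15.0
```

Call:
apply_moves(
  series=[0, 0, -0.5, 0, 0, 0, 0, 0, -1, 0, 0, 0, 0, 0, -1, 0, 0, 0, 0, 0, -1, 0, 0, 0, 0, 0, -1, 0, 0, 1, 0, 0, -0.5, 0, 0, 1, 0, 0, 0, 0, 0, 1, 0, 0, 0, 0, 0, 1, 0, 0, 0, 0, 0, 1, 0, 0, 0, 0, 0, 1, 0, 0, 0, 0, 0, 1, 0, 0, 0, 0, 0, 1],
)

```text
time: 8.28
position: [537.3, 54.3, 155.3]
tcp_rot: [0.987, 0.158, 0.0, 0.0]
ft_force: [0.2, -0.1, -1.1]
grip_width: 40.8
gripper_force: 15.0
```

Call:
apply_moves(
  series=[0, 0, 0, 0, 0, 1, 0, 0, 0, 0, 0, 0.5, 0, -0.96, 0, 0, 0, 0, 0, -0.96, 0, 0, 0, 0, 0, -0.96, 0, 0, 0, 0, 0, -0.96, 0, 0, 0, 0, 0, -0.96, 0, 0, 0, 0, 0, -0.96, 0, 0, 0, 0, 0, -0.96, 0, 0, 0, 0, 0, -0.96, 0, 0, 0, 0, 0, -0.96, 0, 0, 0, 0, 0, -0.96, 0, 0, 0, 0],
)

```text
time: 9.78
position: [515.8, 246.4, 154.7]
tcp_rot: [0.998, 0.056, 0.0, 0.0]
ft_force: [1.0, -0.2, -0.8]
grip_width: 40.2
gripper_force: 15.0
```

Call:
apply_moves(
  series=[-0.18, -0.93, 0, 0, 0, 0, -0.18, -0.93, 0, 0, 0, 0, -0.18, -0.93, 0, 0, 0, 0, -0.18, -0.93, 0, 0, 0, 0, 0, 0, 1, 0, 0, 0, 0, 0, 1, 0, 0, 0, 0, 0, 1, 0, 0, 0, 0, 0, 1, 0, 0, 0, 0, 0, 1, 0, 0, 0, 0, 0, 0.8, 0, 0, 0, 0, 0, 0.5, 0, 0, 0, 0, 0, 0, 0, 0, 0],
)

```text
time: 11.28
position: [493.0, 317.4, 28.1]
tcp_rot: [0.998, 0.056, -0.001, 0.0]
ft_force: [-0.6, 0.2, -0.4]
grip_width: 40.4
gripper_force: 15.0
```

```bash
python3 - <<'E'
from h import *
im,p=wrist("w2");print(p)
E
```

```text
(array([493.02171485, 317.41425285,  28.10844116]), array([ 9.98434928e-01,  5.59228920e-02, -5.01867506e-04,  2.68186828e-04]))
```

View pics/w2.png

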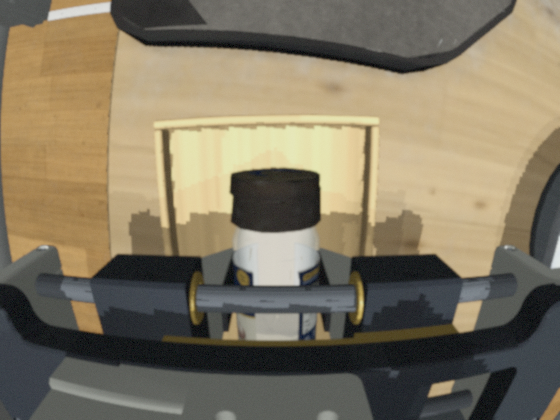

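The wrist view shows the held jar, cap at (276,195), centred between the tray walls at columns 160 and 376. I'll lower it slowly.

Call:
apply_moves(
  series=[0, 0, 0.4, 0, 0, 0, 0, 0, 0.3, 0, 0, 0, 0, 0, 0.1, 0, 0, 0, 0, 0, 0, 0, 0, 0],
)

```text
time: 11.82
position: [493.3, 317.4, 12.5]
tcp_rot: [0.998, 0.056, -0.0, 0.0]
ft_force: [-0.4, 0.0, -0.4]
grip_width: 40.3
gripper_force: 15.0
```

Call:
apply_moves(
  series=[0, 0, 0.1, 0, 0, 0, 0, 0, 0, 0, 0, 0],
)

```text
time: 12.08
position: [493.3, 317.4, 10.6]
tcp_rot: [0.998, 0.056, -0.0, 0.0]
ft_force: [-0.4, -0.0, -0.8]
grip_width: 40.6
gripper_force: 15.0
```

Call:
apply_moves(
  series=[0, 0, 0.05, 0, 0, 0, 0, 0, 0, 0, 0, 0],
)

```text
time: 12.32
position: [493.4, 317.4, 9.7]
tcp_rot: [0.998, 0.056, 0.0, 0.0]
ft_force: [0.0, 0.4, -1.4]
grip_width: 40.4
gripper_force: 15.0
```

Call:
apply_moves(
  series=[0, 0, 0.03, 0, 0, 0, 0, 0, 0, 0, 0, 0],
)

```text
time: 12.58
position: [493.4, 317.5, 9.6]
tcp_rot: [0.998, 0.056, 0.0, -0.0]
ft_force: [-1.2, -0.4, 5.3]
grip_width: 40.3
gripper_force: 15.0
```

Call:
apply_moves(
  series=[0, 0, 0, 0, 0, 0, 0, 0, 0, 0, 0, 0, 0, 0, 0, 0, 0, 0, 0, 0, 0, 0, 0, 0],
  hand=0.4,
)

```text
time: 13.08
position: [493.3, 317.4, 8.9]
tcp_rot: [0.998, 0.056, -0.0, 0.0]
ft_force: [0.5, -0.6, -0.5]
grip_width: 54.5
gripper_force: 0.0
```

Call:
apply_moves(
  series=[0, 0, -0.5, 0, 0, 0, 0, 0, -1, 0, 0, 0, 0, 0, -1, 0, 0, 0, 0, 0, -1, 0, 0, 0, 0, 0, -1, 0, 0, 0, 0, 0, -1, 0, 0, 0, 0, 0, -1, 0, 0, 0, 0, 0, -1, 0, 0, 0, 0, 0, -1, 0, 0, 0, 0, 0, -1, 0, 0, 0, 0, 0, 0, 0, 0, 0],
)

```text
time: 14.45
position: [494.1, 317.8, 201.2]
tcp_rot: [0.998, 0.056, 0.002, -0.001]
ft_force: [0.0, -0.7, 0.8]
grip_width: 55.0
gripper_force: 0.0
```

```bash
python3 - <<'E'
from h import *
im,p=wrist("w3");print(p)
t=read_camera("top")[:,:,::-1];s=read_camera("scene")[:,:,::-1];cv2.imwrite("pics/top3.png",t);cv2.imwrite("pics/scene3.png",s)
o=np.zeros((600,800,3),np.uint8)
o[:420,:560]=im[:, :];o[425:600,:250]=cv2.resize(s[285:355,160:260],(250,175),interpolation=cv2.INTER_CUBIC)
o[425:600,260:610]=cv2.resize(t[180:240,290:410],(350,175),interpolation=cv2.INTER_CUBIC)
o[200:425,565:800]=cv2.resize(s[155:230,290:368],(235,225),interpolation=cv2.INTER_CUBIC)
cv2.imwrite("pics/c3.png",o)
E
```

```text
(array([494.09819083, 317.84192311, 201.20852648]), array([ 9.98433172e-01,  5.59178448e-02,  1.96089200e-03, -7.42357564e-04]))
```

View pics/c3.png

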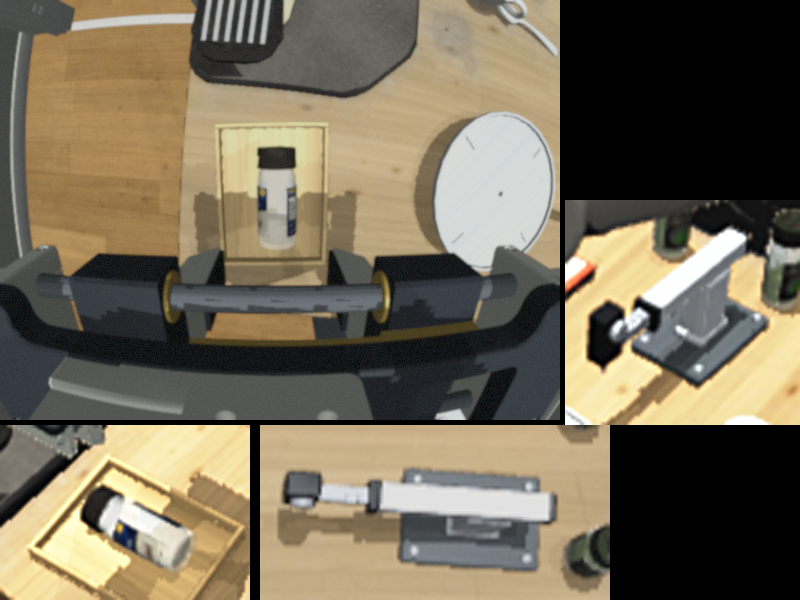

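The jar lies in the tray: cap at (277,157), bottom at (279,245) in the wrist view. It is clear of all the walls. Now I'll move to the gauge.

Call:
apply_moves(
  series=[0, 0, 0, 0, 0, -1, 0, 0, 0, 0, 0, -1, 0, 0, 0, 0, 0, -1, 0, 0, 0, 0, 0, -1, 0, 0, 0, 0, 0, -1, 0, 0, 0, 0, 0, -1, 0, 0, 0, 0, 0, -1, 0, 0, 0, 0, 0, -1, 0, 0, 0, 0, 0, -1, 0, 0, 0, 0, 0, -1, -1, 0.12, 0, 0, 0, 0, -1, 0.12, 0, 0, 0, 0],
)

```text
time: 16.1
position: [495.3, 275.5, 198.4]
tcp_rot: [0.73, 0.684, -0.001, -0.0]
ft_force: [0.6, 0.1, 0.5]
grip_width: 54.8
gripper_force: 0.0
```

Call:
apply_moves(
  series=[-1, 0.12, 0, 0, 0, 0, -1, 0.12, 0, 0, 0, 0, -1, 0.12, 0, 0, 0, 0, -1, 0.12, 0, 0, 0, 0, -1, 0.12, 0, 0, 0, 0, -1, 0.12, 0, 0, 0, 0, -1, 0.12, 0, 0, 0, 0, -1, 0.12, 0, 0, 0, 0, -1, 0.12, 0, 0, 0, 0, -1, 0.12, 0, 0, 0, 0, -1, 0.12, 0, 0, 0, 0, -1, 0.12, 0, 0, 0, 0],
  hand=0,
)

```text
time: 17.6
position: [509.2, 34.5, 199.1]
tcp_rot: [0.729, 0.684, 0.0, 0.0]
ft_force: [0.2, -0.3, 0.1]
grip_width: 91.6
gripper_force: 0.0
```

Call:
apply_moves(
  series=[-1, 0.12, 0, 0, 0, 0, -1, 0.12, 0, 0, 0, 0, -1, 0.12, 0, 0, 0, 0, -1, 0.12, 0, 0, 0, 0, -1, 0.12, 0, 0, 0, 0, -1, 0.12, 0, 0, 0, 0, -1, 0.12, 0, 0, 0, 0, -1, 0.12, 0, 0, 0, 0, -1, 0.12, 0, 0, 0, 0, -1, 0.12, 0, 0, 0, 0, 0, 0, 0, 0, 0, 0],
)

```text
time: 18.98
position: [520.7, -166.7, 198.9]
tcp_rot: [0.73, 0.684, -0.0, 0.0]
ft_force: [-0.1, 0.0, 0.1]
grip_width: 91.8
gripper_force: 0.0
```

```bash
python3 - <<'E'
from h import *
im,p=wrist("w4");print(p)
E
```

```text
(array([ 520.74179764, -166.74713415,  198.9270773 ]), array([ 7.29599679e-01,  6.83874479e-01, -6.67382032e-05,  3.81423975e-05]))
```

View pics/w4.png

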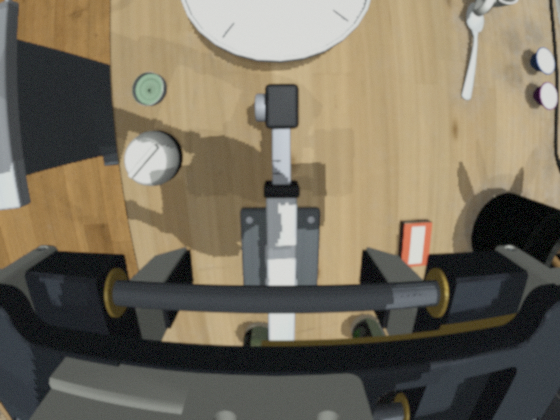

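The wrist view shows the head top at about (266–299, 86–128), the button at about (260,106) on its left, the tube at columns 273–291 and the black collar at row 189. Next I'll get precise edges.

```bash
python3 - <<'E'
from h import *
np.set_printoptions(precision=1,suppress=True,linewidth=200)
g=cv2.cvtColor(cv2.imread("pics/w4.png"),cv2.COLOR_BGR2GRAY).astype(int)
print("rows@head",g[96:120,252:306].mean(0).astype(int))
print("cols@head u272-292",g[80:136,272:293].mean(1).astype(int))
print("tube v122..200",g[122:202,278:287].mean(1).astype(int))
for v in(210,235,270,320):print(v,g[v-2:v+3,258:306].mean(0).astype(int))
d=np.load("pics/w4.npy");p=(d[:3],d[3:])
for u,v,z in((282,107,145),(282,183,112),(282,194,112)):print(onz("wrist",u,v,z,p))
E
```

```text
rows@head [118 116 121 137 151 160 162 164 165 167 166 160 137  92  50  49  63  75  80  82  81  82  82  82  83  83  83  82  82  83  83  83  83  83  83  84  82  83  83  83  83  81  77  67  55  66 106 143 162
 167 168 168 168 168]
cols@head u272-292 [169 168 162 136  90  59  66  77  83  84  85  85  84  85  84  84  85  84  84  84  84  84  84  84  83  83  83  83  83  83  82  82  82  82  81  81  81  81  81  81  81  80  80  79  74  63  49  62 110
 158 182 188 190 190 190 190]
tube v122..200 [ 80  79  74  63  49  63 119 169 194 200 200 201 201 200 200 200 200 200 200 200 199 200 199 199 199 199 199 199 198 199 198 199 198 198 198 198 197 192 185 186 193 196 198 197 197 197 195 192 185
 177 165 148 139 135 129 123 118 117 116 116 112 101  76  44  23  27  30  31  31  29  28  29  25  25  35  70 107 128 137 140]
210 [ 60  58  60  57  56  57  60  75 102 123 136 141 142 142 142 142 140 141 143 161 190 208 212 215 216 216 216 216 216 216 216 216 216 216 216 215 210 195 158 108  70  65  63  63  64  62  61  62]
235 [ 95  78  70  71  68  67  69  73  88 114 131 139 142 141 141 140 139 140 140 141 143 163 190 209 215 216 216 216 216 216 217 216 217 216 215 214 208 192 161 129 116 115 114 113 112 112 113 114]
270 [ 94  76  69  66  66  66  67  78 109 154 188 208 214 216 217 217 216 217 216 216 217 216 216 216 216 216 216 216 216 216 217 216 216 216 216 214 202 173 134 113 110 109 108 108 108 109 110 109]
320 [137 139 140 141 143 140 140 143 145 148 167 191 208 214 216 216 216 216 216 216 216 215 216 216 215 216 216 215 215 215 215 215 214 215 212 203 185 166 159 158 158 158 158 157 158 160 162 164]
[530.1 -81.5 145. ]
[ 527.2 -137.5  112. ]
[ 526.7 -146.2  112. ]
```

```bash
python3 - <<'E'
from h import *
np.set_printoptions(precision=2,suppress=True,linewidth=200)
print(sense()["qpos"])
d=np.load("pics/w4.npy");p=(d[:3],d[3:])
for z in(107,112):print(z,[(v,onz("wrist",281.5,v,z,p)[1].round(1)) for v in(128,160.5,172,184.7,197)])
print(onz("wrist",281.6,105.8,145,p))
g=cv2.cvtColor(cv2.imread("pics/w4.png"),cv2.COLOR_BGR2GRAY).astype(int)
print(g[156:186:1,270:294:2])
for v,lo,hi in((210,277,296.3),(235,279,296),(270,267,295.3),(320,268,294)):print(v,[onz("wrist",u,v,112,p)[:2] for u in(lo,hi)])
E
```

```text
[-0.45  0.4   1.51  0.    1.23 -0.38]
107 [(128, np.float64(-95.7)), (160.5, np.float64(-120.8)), (172, np.float64(-129.7)), (184.7, np.float64(-139.8)), (197, np.float64(-149.6))]
112 [(128, np.float64(-95.6)), (160.5, np.float64(-120.2)), (172, np.float64(-129.0)), (184.7, np.float64(-138.8)), (197, np.float64(-148.5))]
[529.85 -80.75 145.  ]
[[ 96 145 189 194 195 197 199 200 200 195 160 147]
 [100 146 190 194 195 197 199 199 199 195 159 141]
 [ 97 144 186 191 192 196 198 199 199 196 157 136]
 [ 98 137 175 177 178 187 197 199 199 195 157 132]
 [100 127 156 155 151 173 197 199 200 196 159 134]
 [101 127 159 157 155 176 197 199 200 196 157 133]
 [102 132 175 179 176 190 198 198 200 195 157 129]
 [102 131 178 190 190 194 198 198 199 194 153 122]
 [101 127 177 191 195 197 200 200 200 195 149 103]
 [101 118 170 193 193 197 199 199 199 196 146  91]
 [100 110 158 186 194 197 198 199 199 195 147  92]
 [100 106 143 173 192 196 199 199 200 194 148  96]
 [ 99 103 125 150 187 195 198 198 199 194 149  99]
 [ 98 102 117 131 172 189 197 198 199 195 149  98]
 [ 99 104 115 124 149 179 197 198 200 1
[... 311 characters left out ...]
9 111]
 [ 96 103 115 117 114 117 114 127 154 177 150 111]
 [ 94 101 113 115 117 115 116 117 131 168 149 109]
 [ 85  93 114 115 118 115 118 117 123 167 146  93]
 [ 65  90 116 115 115 116 118 115 117 162 136  70]
 [ 37  79 113 114 117 114 116 116 119 147 115  42]
 [ 23  74 110 113 115 114 112 111 111 124  89  19]
 [ 15  65  99 100 100 106 103 102  99 101  65  21]
 [ 22  46  76  77  78  78  75  76  74  72  42  22]
 [ 21  32  43  49  43  45  44  42  40  43  30  17]]
210 [array([ 522.07, -158.67]), array([ 537.14, -159.63])]
235 [array([ 522.37, -179.43]), array([ 535.96, -180.32])]
270 [array([ 510.51, -209.75]), array([ 534.05, -211.3 ])]
320 [array([ 507.6, -260.2]), array([ 530.94, -261.79])]
```

The scale lines sit at y = −121 and −131, and the mouth is at about −139.5. So the arm rests at about 0.0285–0.029, locked at 30 with the spring taking up the play. The head is at (530,−80.7). I'll move in to grip it.

Call:
apply_moves(
  series=[0.86, 0.03, 0, 0, 0, 0, 0.86, 0.03, 0, 0, 0, 0, 0.86, 0.03, 0, 0, 0, 0, 0.86, 0.03, 0, 0, 0, 0, 0.88, 0.03, 0, 0, 0, 0, 0, 0, 1, 0, 0, 0, 0, 0, 1, 0, 0, 0, 0, 0, 1, 0, 0, 0, 0, 0, 1, 0, 0, 0, 0, 0, 0.5, 0, 0, 0, 0, 0, 0, 0, 0, 0, 0, 0, 0, 0, 0, 0],
)

```text
time: 20.52
position: [529.7, -79.2, 109.8]
tcp_rot: [0.729, 0.685, 0.0, 0.001]
ft_force: [-0.5, -0.0, 0.3]
grip_width: 91.8
gripper_force: 0.0
```

Call:
apply_moves(
  series=[-0.07, -0.03, 0.03, 0, 0, 0, 0, 0, 0, 0, 0, 0, 0, 0, 0, 0, 0, 0, 0, 0, 0, 0, 0, 0, 0, 0, 0, 0, 0, 0, 0, 0, 0, 0, 0, 0, 0, 0, 0, 0, 0, 0, 0, 0, 0, 0, 0, 0],
  hand=1,
  newtons=25,
)

```text
time: 21.52
position: [529.7, -80.8, 108.4]
tcp_rot: [0.729, 0.685, 0.001, 0.001]
ft_force: [4.8, -0.4, -3.8]
grip_width: 22.1
gripper_force: 25.0
```

```bash
python3 - <<'E'
from h import *
s=sense();print(s["position"],s["tcp_rot"],s["ft_force"],s["grip_width"],s["wrist_torque"])
E
```

```text
[529.67927016 -80.79293874 108.43617978] [0.72901087 0.68450076 0.00079378 0.00110931] [ 4.79072967 -0.40563464 -3.8389068 ] 22.053343306342445 [ 0.0052308  -0.50487153 -0.03566269]
```

Call:
apply_moves(
  series=[0.1, 0.03, 0, 0, 0, 0, 0.1, 0.03, 0, 0, 0, 0, 0.1, 0, 0, 0, 0, 0, 0, 0, 0, 0, 0, 0],
)

```text
time: 22.02
position: [530.1, -74.4, 108.5]
tcp_rot: [0.729, 0.685, 0.0, 0.0]
ft_force: [2.5, -0.0, -2.5]
grip_width: 22.5
gripper_force: 25.0
```

Call:
apply_moves(
  series=[0.4, 0, 0, 0, 0, 0, 0.4, 0, 0, 0, 0, 0, 0.4, 0, 0, 0, 0, 0, 0.4, 0, 0, 0, 0, 0, 0.4, 0, 0, 0, 0, 0, 0.4, 0, 0, 0, 0, 0, 0.4, 0, 0, 0, 0, 0, 0.4, 0, 0, 0, 0, 0, 0, 0, 0, 0, 0, 0, 0, 0, 0, 0, 0, 0],
)

```text
time: 23.28
position: [533.9, -10.7, 108.5]
tcp_rot: [0.729, 0.685, -0.0, -0.0]
ft_force: [-0.1, -0.3, -2.4]
grip_width: 22.3
gripper_force: 25.0
```

```bash
python3 - <<'E'
from h import *
s=sense();print(s["position"],s["ft_force"],s["grip_width"])
t=read_camera("top")[:,:,::-1];sc=read_camera("scene")[:,:,::-1];w,p=wrist("w5")
cv2.imwrite("pics/top5.png",t);cv2.imwrite("pics/scene5.png",sc)
o=np.zeros((600,800,3),np.uint8)
o[:300,:400]=cv2.resize(t[165:240,265:365],(400,300),interpolation=cv2.INTER_CUBIC)
o[:300,400:]=cv2.resize(sc[160:235,270:370],(400,300),interpolation=cv2.INTER_CUBIC)
o[300:,:400]=cv2.resize(w,(400,300))
o[300:,400:]=cv2.resize(sc,(400,300))
cv2.imwrite("pics/c5.png",o)
E
```

```text
[533.8869485  -10.68644264 108.47660742] [-0.1441901  -0.30281302 -2.43334774] 22.25488523811989
```

View pics/c5.png

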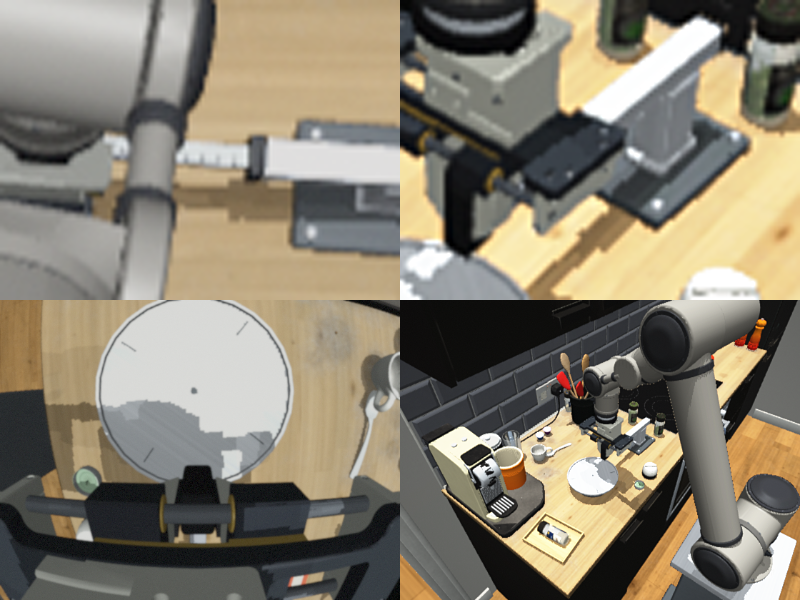

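The arm has come out. In the top view (upper left), the tube carries its scale lines from crop (180,155) to the collar at (257,157). I'll use that line pattern to read the scale at the mouth.

```bash
python3 - <<'E'
from h import *
np.set_printoptions(precision=1,suppress=True,linewidth=220)
g=np.mean([cv2.cvtColor(read_camera("top"),cv2.COLOR_RGB2GRAY).astype(float) for _ in range(4)],0)
print(g[199:209,306:340].astype(int))
m=camera_model("top")
def px(y,z,x0=530.,y0=-80.75):
    X=np.array([x0+(y-y0)*.061,y,z]);c=m["R"]@X+m["t"];return (c[:2]/c[2]*m["fx"]+[m["cx"],m["cy"]])
# predicted pixel of lines for s=0.1, mouth -139.3, tube z 107
for s in(50,60,70,80,90,100):print(s,px(-139.3+(100-s)*.998,107))
E
```

```text
[[155 146 131  87  56 112 177 183 183 184 183 182 182 182 181 182 181 181 181 181 168 103  93  86  82 104 196 196 190 188 182 178 127  93]
 [154 145 128  82  57 152 200 205 204 200 198 194 194 187 183 167 172 172 170 167 128  50  90  89  88  98 213 215 212 210 206 204 191 186]
 [154 143 126  77 113 198 217 220 220 216 215 212 212 208 205 194 198 197 196 195 184  91  94  91  86 123 215 222 222 222 222 222 222 222]
 [152 141 123 122 188 217 220 221 220 221 220 220 221 221 220 221 220 220 220 220 220 118  96  92  82 146 216 222 222 222 222 222 222 222]
 [151 139 120 168 215 212 218 220 221 212 219 220 221 212 219 221 221 209 219 221 221 115  98  93  80 151 216 222 222 222 222 222 222 222]
 [149 138 118 198 217 200 216 218 219 187 215 219 220 192 216 220 221 185 216 220 220 116 100  93  76 157 217 222 222 222 222 222 222 222]
 [148 136 116 176 184 166 180 182 186 149 193 201 204 176 215 221 220 177 215 220 220 116  98  90  74 161 217 222 222 222 222 222 221 222]
 [146 133 120 149 152 154 137 134 140 146 153 158 160 148 183 188 186 145 179 185 184  90  94  87  69 166 217 222 222 222 222 222 222 222]
 [146 132 124 179 184 183 174 172 172 172 168 162 158 151 150 150 148 143 143 145  75  41  93  85  66 194 219 222 222 222 222 222 222 222]
 [144 129 118 175 181 181 181 181 180 181 185 181 180 180 180 179 179 179 180 167  76  34  73  65  60 179 189 193 196 200 203 214 217 220]]
50 [307.3 202.9]
60 [311.3 203.1]
70 [315.2 203.4]
80 [319.2 203.7]
90 [323.1 204. ]
100 [327.1 204.3]
```

The lines at u = 311.1, 315.1, 319.1 and 323.1 put line 100 at 327.1, and the collar edge is at 326.7. That is about 1.1 mm short, which agrees with the 98.9 mm I get from the tool travel.

Call:
apply_moves(
  series=[0.06, 0, 0, 0, 0, 0, 0, 0, 0, 0, 0, 0, 0, 0, 0, 0, 0, 0],
)

```text
time: 24.0
position: [534.0, -9.6, 108.5]
tcp_rot: [0.729, 0.685, -0.0, -0.0]
ft_force: [-1.0, -1.8, -2.8]
grip_width: 22.0
gripper_force: 25.0
```

```bash
python3 - <<'E'
from h import *
np.set_printoptions(precision=1,suppress=True,linewidth=220)
s=sense();print(s["position"],s["ft_force"],s["grip_width"])
g=np.mean([cv2.cvtColor(read_camera("top"),cv2.COLOR_RGB2GRAY).astype(float) for _ in range(4)],0)
print(g[202:206,308:332].astype(int))
E
```

```text
[534.   -9.6 108.5] [-1.  -1.8 -2.8] 22.007169721501132
[[110 178 217 212 219 220 221 220 221 221 221 221 221 221 220 220 220 221 201  98  96  93  84 145]
 [141 213 219 183 215 220 221 193 216 220 221 204 218 221 221 212 219 221 183  83  98  94  80 151]
 [172 214 219 165 212 219 220 162 213 220 220 179 215 220 221 192 216 220 148  54 100  92  75 157]
 [156 179 183 144 177 183 186 166 195 201 204 185 217 221 221 192 216 220 162  68  98  90  72 162]]
```

The wide line now shows as a dark band right at the collar edge, at u ≈ 326.4. Tool travel also puts the arm at 0.100, and the button is still squeezed at 25 N. I'll hand in.

```bash
python3 -c "
from plant import *
print(hand_in())"
```

```text
the job is handed in; nothing more can be done
None
```

The jar lies on its side in the tray, and the job was handed in at about 24 s with the head held, the button squeezed in, and the arm's second wide line at the sleeve mouth (0.100 m to within about 1 mm by tool travel and the top camera).

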